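Shut and lock the access cover of a signal-conditioning unit

ROBOT

A 6-joint arm with a two-finger parallel gripper is mounted at the origin on the work surface. World frame = base frame: x ahead of the robot, y to its left, z up, the work surface at z = 0. Lengths are in m, angles in rad, forces in N, time in s.
With the tool pointing down it reaches from about 0.35 to 0.775 m from the base axis. Payload 7.3 kg.
Tool frame: the origin (TCP) lies midway between the tips of the shut fingers; the grasp point (between the pads) lies 19 mm behind it (robot.grip_depth is the z of the grasp point in the tool frame, in m); z points along the fingers, y is the line along which they close (so a half turn about z gives the same grasp; the last joint's range is limited). The gripper opens to 92 mm and grips with 3 to 60 N. Pads are 19 mm wide; open, the fingers measure 130 mm over their backs; the gripper's body (75 mm by 190 mm) begins 47 mm behind the grasp point.
Start: joints at [1.029, 0.342, 1.524, -0, 1.275, -0.146], TCP at [0.202, 0.484, 0.227] pointing down, gripper open.
Joint ranges: [-2.53, 2.53], [-0.77, 2.02], [0.04, 2.7], [-1, 4.14], [0.28, 2.66], [-3.11, 3.11]. Speed limits (rad/s): [2.57, 2.57, 3.14, 3.14, 3.14, 3.14].

INTERFACE

Orientations are given as [roll, pitch, yaw] about the fixed x, y, z axes, in that order (R = Rz(yaw) Ry(pitch) Rx(roll)).
In Python, from cell import robot, viewer gives the robot as it stands.
- The arm moves only by the tool step_arm, never from a script. Its argument "increments" is a list of rows, each an object with "delta_pos": the shift along the tool's x, y, z in cm, a list of three; "dr": the turn, a rotation vector about the tool's x, y, z in degrees, a list of three; "fingers": the closure, from -1 (fully open) to 1 (shut), so that 0 is half open. In form: [{"delta_pos": [tx, ty, tz], "dr": [wx, wy, wz], "fingers": fingers}, ...]. A call has exactly 5 rows; each row is the pose to reach, as a shift and turn from the pose commanded when the call began, along the tool's axes at that moment; what a row does not reach only later rows make up. A row lasts 1/8 s, in which the tool goes at most 62.5 mm and 10.7 degrees, less where a joint would pass 70% of its speed; a pose out of reach is approached as far as the arm can. A call with a gripper value outside its range is refused whole. The fingers move at their own pace and stop on an object; "newtons" is the grip in N (left out, the last holds). Time passes only in rows, so rows that repeat a pose let the fingers close, or fill a call up. It gives the time, the measured TCP pose, the force, the opening and the grip force at its end, in the units of the state.
- robot.observe(): the state, without advancing time (a new reading comes with each control period).
- viewer.read_camera(name): name is "side" or "top" or "wrist"; returns the picture (480x640x3 uint8, red, green, blue); there is no depth.
- viewer.camera_params(name): a dict with "K" (3x3 intrinsics, pixels), "k1" (the pictures are not rectified: a ray, as slopes to the right and down, at radius r is drawn at 1 + k1 r^2 times it, then the intrinsics apply), "T" (4x4, takes a point from camera to world coordinates). Camera axes: x right, y down, z forward; pixel columns grow to the right and rows downward; lengths in m; the calibration is good to about 2 mm. A picture is of the moment at which its call begins: read the wrist's pose just before it. camera_params takes no time and is no camera call; for the wrist camera it gives the pose at the moment of the call.
- robot.hand_in(): hands the job in; it is judged then, once.
The state is a dict: "time": time; "qpos": joint angles; "qvel": joint speeds; "joint_efforts": joint torques, N m; "tool_pos": TCP position; "tool_rot": TCP orientation; "contact_force": force on the tool from outside, world axes, zero at the start; "torque": the same for the moment, N m; "opening": finger opening in m; "grip_force": force on a finger pad.
Only numpy, scipy, OpenCV 4.12 (cv2) and the standard library are available. Lean on these libraries where they do the work, as an engineer would, in place of code of your own. Each camera call takes 0.05 s, during which the arm holds its last target. There are 200 camera calls.

TASK

Swing the white access cover of the aluminium box fully shut, then press the orange-winged fastener head down and turn it a quarter turn clockwise until its cam catches, and let go so that the cover stays locked. Feel for the bottom of the press and press slowly without forcing the fastener: its catch is damaged if the cam bears on it with more than about 18 N. Leave everything else on the bench where it is.

Things in the scene. Friction and masses are not known exactly. Their poses are not given: they have to be found in the camera images.
- unit: low aluminium signal-conditioning box, mm: 260 (x) x 230 (y) x 96 high, fixed to the bench. Origin on the bench under it, z up, -x side to the robot; it runs from x -120 to +140, y -115 to +115. A white access cover lies over x -120 to +60; the rear deck, x +60 to +140, is 96 high.
- cover (a joint): white access cover, 178 x 225 x 6 mm plate, hinged along the unit's y at the unit's x +60, z 93 mm (the plate's mid-plane). 0 = shut, level, a stop; grows as the edge near the robot rises. It starts 0.5 to 0.95 rad open. Stiff hinge: it stays where left and takes 0.5 to 4 N near its front edge to push down.
- cover_hinge (a point): middle of the cover's hinge line, fixed on the unit; axes as the unit's.
- cover_push (a point): on the cover's top face, in the left of two yellow stripes at its front edge: 168 mm from the hinge line, 70 mm left (+y) of the middle, 3 mm above the plate's mid-plane. A clear place to push the cover shut. z: the cover's outward normal.
- latch (a joint): turn of the quarter-turn fastener's head. 0 = unlocked (wing runs from hinge to front edge); grows clockwise seen from above; about 1.57 = locked (wing parallel to the hinge). End stops at -0.12 and 1.62. Starts within 0.07 of 0, where the cam enters its slot as the cover shuts. 0.03 N m of friction: it keeps its angle when let go.
- latch_flange (a point): on the stud axis, centre of the top face of the head's black round flange: 48 mm diameter, 5 thick, underside 20 above the cover, unpressed. 135 from the hinge line, mid-width, 28 above the cover's mid-plane. z outward, x along the orange wing (latch 0: to the hinge). Wing on the flange: 44 long (x), 12 thick (y), 26 high; fingertips pinching it can press on the flange.
- plunger: spring-loaded stud that carries the head and, under the cover, a steel cross-bar cam (28 x 6 x 4 mm, in line with the wing, its top 23 mm below the origin). Origin on the stud axis at the cover's mid-plane when not pressed, z outward. Presses in along its axis against a spring: 4 N at rest, 0.3 N more per mm, at most 9 N at the bottom; press slower than 10 mm/s.
- receptacle: fixed post under the fastener, origin at unit x -75 mm, y 0, z 0, with a slotted steel keeper. Pressed below its ribs the cam can turn; within 8 degrees of 90 it springs up 3 mm into a pocket: caught. Keeper height varies, unmeasured: cam is free to turn at a press of 4 to 14 mm, bottom 2.2 mm deeper; feel for it. Over 18 N from the cam damages it, also by twisting too early.
- mouse: round black computer mouse, 60 across, 33 mm high; origin under its centre. Bystander.
- specimen_box: clear open specimen tray with compartments, 110 x 160 x 32 mm; origin under its centre. Bystander.
- screwdriver: red-handled screwdriver, 170 mm long, lying on the bench. Bystander.
- bottle: white bottle with blue cap, 56 diameter, 130 mm high; origin under its centre. Bystander.
- spare_grip: small loose aluminium specimen grip, 32 x 50 x 36 mm, standing on the unit's rear deck behind the cover; origin under its centre. Bystander.

How it is judged:
By the outcome, as a careful person would: the job done as asked, in the order asked, and still so for the second after the job is handed in, with the robot touching nothing.
It also fails if it takes over 67 s, if anything falls off the work surface, if the arm or the gripper's body presses on something with over 40 N, if the wrist force passes 120 N, or if a joint passes its speed limit or range.

## Working session

There is one attempt and no reset: what is moved stays moved. The work goes in short steps, Python scripts to look and compute and a tool call to move; the robot and the scene stay as the last step left them, time stands still between calls to the robot, and variables do not carry over. Pictures are saved under pics/ and viewed, at most 10 in all, crops included, and the job is handed in when it is done.

Besides the shell and the picture viewer there is one more tool, called after "Call:" by a JSON object that holds its "name" and its "arguments". step_arm: Moves the arm, as the interface text tells. Its arguments: {"type":"object","properties":{"increments":{"type":"array"},"newtons":{"type":"number"}},"required":["increments"]}

```bash
mkdir -p pics; ls
python3 - <<'E'
from cell import robot, viewer
import cv2,numpy as np
print(robot.observe())
for n in ("top","side"):
    im=viewer.read_camera(n); cv2.imwrite(f"pics/{n}0.png",im[:,:,::-1])
    p=viewer.camera_params(n); print(n,np.round(p["K"],1).tolist(),p["k1"],np.round(p["T"],3).tolist())
E
```

```text
pics
{'time': 0.0, 'qpos': array([ 1.02896898e+00,  3.42720812e-01,  1.52501814e+00, -2.42126083e-05,
        1.27540820e+00, -1.46018118e-01]), 'qvel': array([ 5.37408548e-05,  4.10173579e-04, -9.49198659e-05, -6.70455330e-04,
        7.64618838e-04,  1.84195728e-04]), 'joint_efforts': array([ 2.33612918e-03, -4.31233513e+01, -2.44222963e+01,  7.19628436e-02,
        5.58283541e-02, -1.15244920e-04]), 'tool_pos': array([0.20219663, 0.48405466, 0.22604557]), 'tool_rot': array([-3.14005132e+00, -2.03273857e-04,  2.74579033e+00]), 'contact_force': array([-0.63848445, -0.16974644, -1.04204622]), 'torque': array([ 0.02468525, -0.02330166,  0.02708044]), 'grip_force': 0.0, 'opening': 0.0918530513458936}
top [[568.9, 0.0, 316.9], [0.0, 568.9, 242.3], [0.0, 0.0, 1.0]] -0.0834113950317082 [[0.021, -0.996, 0.09, 0.419], [-1.0, -0.021, 0.004, -0.011], [-0.002, -0.09, -0.996, 1.288], [0.0, 0.0, 0.0, 1.0]]
side [[483.1, 0.0, 314.2], [0.0, 483.1, 239.0], [0.0, 0.0, 1.0]] -0.0942801117167485 [[0.831, -0.375, 0.411, 0.046], [-0.556, -0.576, 0.599, -0.714], [0.012, -0.726, -0.688, 0.865], [0.0, 0.0, 0.0, 1.0]]
```

View pics/top0.png

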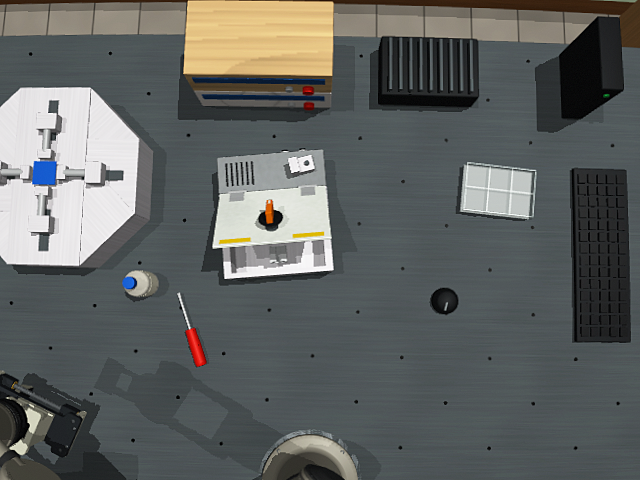

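View pics/side0.png

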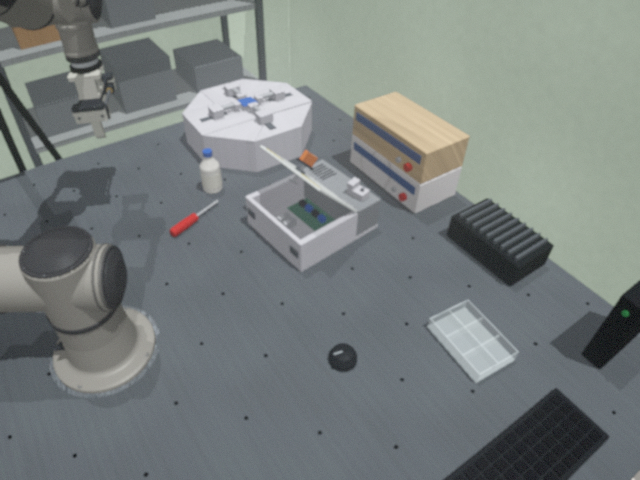

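The top view shows the box around (272,215), with yellow stripes at (235,240) and (308,235) and the wing at (269,210). The side view shows the cover open about 0.8 rad, front edge running from (262,148) towards (355,210). I'll zoom in for the corners.

Run:
```python
import cv2,numpy as np
a=cv2.imread("pics/top0.png")[140:290,200:345]; b=cv2.imread("pics/side0.png")[135:275,235:385]
a=cv2.resize(a,(400,414),interpolation=cv2.INTER_CUBIC); b=cv2.resize(b,(400,373),interpolation=cv2.INTER_CUBIC)
b=cv2.copyMakeBorder(b,0,41,0,0,cv2.BORDER_CONSTANT)
cv2.imwrite("pics/zoom0.png",np.hstack([a,b]))
```

```text
(no output)
```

View pics/zoom0.png

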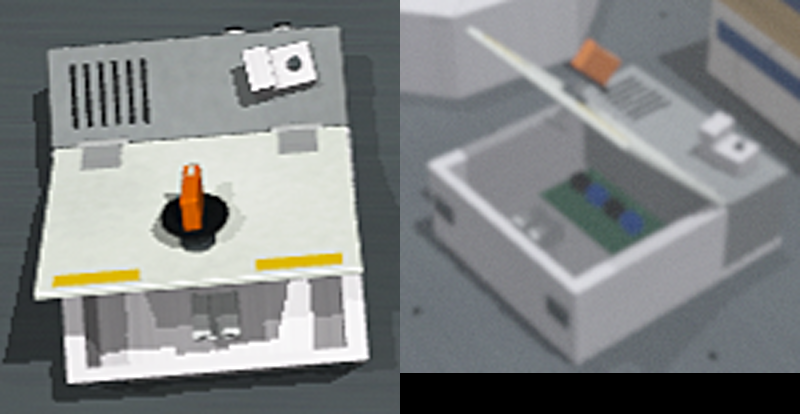

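Top crop: deck rear corners (48,50), (340,28); front wall corners (68,383), (369,358); cover front corners (36,297), (361,270). Side crop: front wall corners (430,163), (577,288); cover front-left corner (470,28); deck rear-right corner (788,172). I'll fit the pose from these.

```bash
cat > h.py <<'E'
from cell import robot, viewer
import numpy as np, cv2
from scipy.spatial.transform import Rotation as Ro
from scipy.optimize import least_squares
def proj(P,p):
    T=p["T"]; q=(np.asarray(P)-T[:3,3])@T[:3,:3]; s=q[:,:2]/q[:,2:]
    s=s*(1+p["k1"]*(s**2).sum(1,keepdims=True))
    return s@p["K"][:2,:2].T+p["K"][:2,2]
def U(u,P): # unit-> world
    return Ro.from_euler('z',u[2]).apply(P)+[u[0],u[1],0]
def C(u,th,d,y,h): # cover point: d from hinge, y left, h above mid-plane
    P=[.06-d*np.cos(th)-0+0-(-h*np.sin(th)), y, .093+d*np.sin(th)+h*np.cos(th)]
    return U(u,[P])[0]
def R(): return Ro.from_euler('xyz',robot.observe()["tool_rot"]).as_matrix()
def tool(dw): # world delta (m) -> tool cm
    return np.round(100*np.asarray(dw)@R(),2)
E
python3 - <<'E'
from h import *
z=lambda c,t: (200+c/2.759,140+t/2.76); s=lambda c,t:(235+(c-400)/2.667,135+t/2.667)
top=viewer.camera_params("top"); side=viewer.camera_params("side")
M=lambda v:[U(v,[[.14,.115,.096],[.14,-.115,.096],[-.12,.115,.09],[-.12,-.115,.09]]), [C(v,v[3],.178,.1125,0),C(v,v[3],.178,-.1125,0)]]
pt=np.array([z(48,50),z(340,28),z(68,383),z(369,358),z(36,297),z(361,270)])
ps=np.array([s(430,163),s(577,288),s(788,172),s(470,28)])
def f(v):
    a,c=M(v); return np.r_[(proj(np.vstack([a,c]),top)-pt).ravel(),(proj(np.vstack([a[[2,3,1]],[c[0]]]),side)-ps).ravel()]
r=least_squares(f,[.55,.08,0,.7],loss='soft_l1'); print(r.x, f(r.x).reshape(-1,2).round(1).tolist())
v=r.x; print("push",C(v,v[3],.168,.07,.003),"flange shut",C(v,0,.135,0,.028),"flange open",C(v,v[3],.135,0,.028))
np.save("fit.npy",v)
E
```

```text
[0.57702602 0.0848188  0.10023695 0.80309772] [[-0.8, -0.8], [0.3, -1.4], [0.0, -0.2], [-0.3, 0.3], [-0.3, -0.7], [0.7, -0.4], [-1.3, 1.2], [-0.8, 3.1], [0.2, 0.2], [-0.8, 1.1]]
push [0.5157805  0.14901223 0.21596127] flange shut [0.50240248 0.07731361 0.121     ] flange open [0.56348567 0.08345699 0.20957944]
```

Call:
{"name": "step_arm", "arguments": {"increments": [{"delta_pos":[-4,-2,-5],"dr":[0,0,-6],"fingers":1},{"delta_pos":[-9,-4,-7],"dr":[0,0,-12],"fingers":1},{"delta_pos":[-14,-6.5,-8],"dr":[0,0,-18],"fingers":1},{"delta_pos":[-19.5,-9,-8],"dr":[0,0,-24],"fingers":1},{"delta_pos":[-25,-11.3,-8],"dr":[0,0,-28.4],"fingers":1}], "newtons": 20}}

```text
time: 0.72
tool_pos: [0.3904, 0.2822, 0.3067]
tool_rot: [3.141, 0.0, -3.039]
contact_force: [-0.0, 0.5, 0.5]
opening: 0.0462
grip_force: 0.0
```

Run:
```python
from h import *
v=np.load("fit.npy"); o=robot.observe(); print(o["time"],o["tool_pos"],o["tool_rot"],o["contact_force"])
for t in np.arange(.9,-.01,-.1):
    p=C(v,t,.160,.07,.003); print(round(t,2),p.round(4),tool(p-o["tool_pos"]))
```

```text
0.725 [0.39038431 0.28220763 0.30674198] [ 3.14139710e+00  1.00455670e-04 -3.03863265e+00] [-0.02402071  0.5410367   0.45460504]
0.9 [0.5331 0.1508 0.2202] [-12.84 -14.54   8.65]
0.8 [0.5209 0.1495 0.2099] [-11.62 -14.54   9.69]
0.7 [0.5099 0.1484 0.1984] [-10.51 -14.54  10.84]
0.6 [0.5    0.1474 0.1858] [ -9.52 -14.54  12.09]
0.5 [0.4914 0.1466 0.1723] [ -8.66 -14.53  13.44]
0.4 [0.4843 0.1458 0.1581] [ -7.93 -14.53  14.87]
0.3 [0.4785 0.1453 0.1431] [ -7.36 -14.53  16.36]
0.2 [0.4743 0.1448 0.1277] [ -6.93 -14.53  17.9 ]
0.1 [0.4716 0.1446 0.112 ] [ -6.66 -14.53  19.48]
0.0 [0.4705 0.1445 0.096 ] [ -6.55 -14.53  21.07]
```

Call:
{"name": "step_arm", "arguments": {"increments": [{"delta_pos":[-4,-5,0],"dr":[0,0,0],"fingers":1},{"delta_pos":[-8,-10,1.5],"dr":[0,0,0],"fingers":1},{"delta_pos":[-11,-13.5,4],"dr":[0,0,0],"fingers":1},{"delta_pos":[-12,-14.5,7],"dr":[0,0,0],"fingers":1},{"delta_pos":[-12,-14.5,8],"dr":[0,0,0],"fingers":1}]}}

```text
time: 1.35
tool_pos: [0.5228, 0.1504, 0.2244]
tool_rot: [-3.142, -0.004, -3.044]
contact_force: [-0.4, -0.1, 0.2]
opening: 0.0006
grip_force: 0.0
```

Run:
```python
from h import *
print(robot.observe()["tool_pos"],robot.observe()["contact_force"])
im=viewer.read_camera("wrist"); cv2.imwrite("pics/w1.png",im[:,:,::-1])
```

```text
[0.52284057 0.15043319 0.22435056] [-0.36533523 -0.14936996  0.15653208]
```

View pics/w1.png

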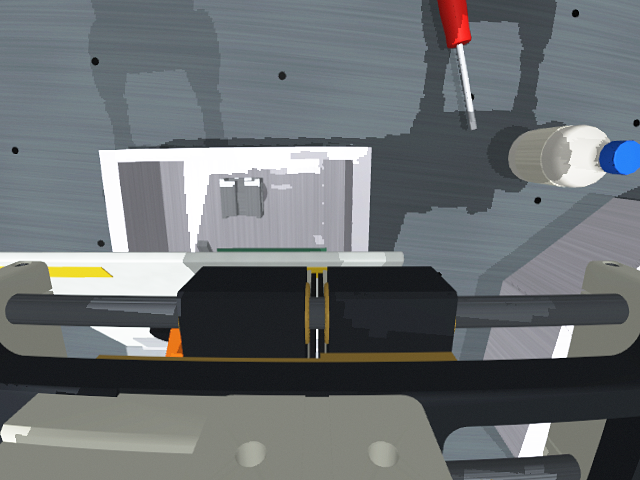

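The wrist picture shows the shut fingers over the left stripe (tip at about (317,268)), with the cover's front edge along row 257. I'll push it shut along the arc.

Call:
{"name": "step_arm", "arguments": {"increments": [{"delta_pos":[0.7,0,1.6],"dr":[0,0,0],"fingers":1},{"delta_pos":[1.5,0,2.8],"dr":[0,0,0],"fingers":1},{"delta_pos":[2.5,0,4.1],"dr":[0,0,0],"fingers":1},{"delta_pos":[3.3,0,5.4],"dr":[0,0,0],"fingers":1},{"delta_pos":[4,0,6.9],"dr":[0,0,0],"fingers":1}]}}

```text
time: 2.02
tool_pos: [0.4836, 0.1487, 0.1592]
tool_rot: [3.141, 0.003, -3.04]
contact_force: [0.3, 0.3, 0.3]
opening: 0.0006
grip_force: 0.6
```

Call:
{"name": "step_arm", "arguments": {"increments": [{"delta_pos":[0.6,0,1.4],"dr":[0,0,0],"fingers":1},{"delta_pos":[1,0,2.8],"dr":[0,0,0],"fingers":1},{"delta_pos":[1.3,0,4.2],"dr":[0,0,0],"fingers":1},{"delta_pos":[1.4,0,5.2],"dr":[0,0,0],"fingers":1},{"delta_pos":[1.4,0,5.7],"dr":[0,0,0],"fingers":1}]}}

```text
time: 2.65
tool_pos: [0.4694, 0.1468, 0.101]
tool_rot: [3.141, 0.0, -3.041]
contact_force: [-0.7, 0.6, 1.1]
opening: 0.0008
grip_force: 0.4
```

Call:
{"name": "step_arm", "arguments": {"increments": [{"delta_pos":[0,0,0.15],"dr":[0,0,0],"fingers":1},{"delta_pos":[0,0,0.3],"dr":[0,0,0],"fingers":1},{"delta_pos":[0,0,0.4],"dr":[0,0,0],"fingers":1},{"delta_pos":[0,0,0.5],"dr":[0,0,0],"fingers":1},{"delta_pos":[0,0,0.5],"dr":[0,0,0],"fingers":1}]}}

```text
time: 3.28
tool_pos: [0.4699, 0.1461, 0.0962]
tool_rot: [3.141, 0.001, -3.042]
contact_force: [-1.1, 0.3, 5.3]
opening: 0.0006
grip_force: 2.4
```

Run:
```python
from h import *
print(robot.observe()["tool_pos"],robot.observe()["contact_force"])
im=viewer.read_camera("side"); im=cv2.resize(im[135:275,235:385],(640,597)); cv2.imwrite("pics/s2.png",im[:,:,::-1])
```

```text
[0.46986848 0.14612213 0.09623254] [-1.08300587  0.26984257  5.30810362]
```

View pics/s2.png

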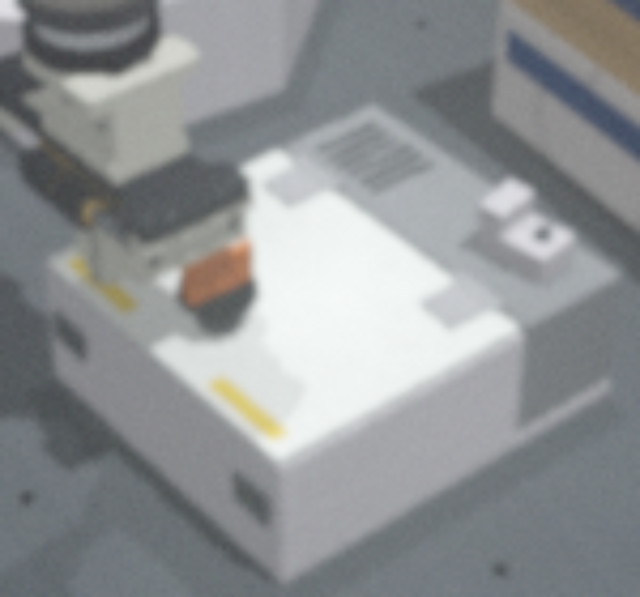

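The cover looks flush and level, with the wing at about (218,275). One more millimetre will confirm the stop, then I'll lift off.

Call:
{"name": "step_arm", "arguments": {"increments": [{"delta_pos":[0,0,0.05],"dr":[0,0,0],"fingers":1},{"delta_pos":[0,0,0.1],"dr":[0,0,0],"fingers":1},{"delta_pos":[0,0,0.1],"dr":[0,0,0],"fingers":1},{"delta_pos":[0,0,0.1],"dr":[0,0,0],"fingers":1},{"delta_pos":[0,0,0.1],"dr":[0,0,0],"fingers":1}]}}

```text
time: 3.95
tool_pos: [0.4699, 0.1461, 0.0961]
tool_rot: [3.142, 0.001, -3.042]
contact_force: [-4.7, -0.3, 14.5]
opening: 0.0004
grip_force: 7.0
```

Call:
{"name": "step_arm", "arguments": {"increments": [{"delta_pos":[0,0,-1],"dr":[0,0,0],"fingers":1},{"delta_pos":[0,0,-5],"dr":[0,0,0],"fingers":1},{"delta_pos":[0,0,-10],"dr":[0,0,0],"fingers":0},{"delta_pos":[-1.5,-3.5,-12],"dr":[0,0,0],"fingers":-0.2},{"delta_pos":[-1.5,-7,-12],"dr":[0,0,0],"fingers":-0.2}]}}

```text
time: 4.58
tool_pos: [0.4934, 0.0772, 0.2169]
tool_rot: [-3.141, 0.005, -3.041]
contact_force: [0.2, -0.2, -0.2]
opening: 0.0259
grip_force: 0.0
```

Run:
```python
from h import *
p=viewer.camera_params("wrist"); print(robot.observe()["tool_pos"],robot.observe()["contact_force"])
im=viewer.read_camera("wrist"); cv2.imwrite("pics/w3.png",im[:,:,::-1]); np.save("w3.npy",p)
im=viewer.read_camera("top"); cv2.imwrite("pics/t3.png",im[:,:,::-1])
v=np.load("fit.npy")
print(p["T"].round(3).tolist(),proj([C(v,0,.135,0,.028),C(v,0,.113,0,.054),C(v,0,.157,0,.054)],p))
```

```text
[0.49339934 0.07721892 0.21693893] [ 0.15952734 -0.21164468 -0.19019136]
[[-0.101, 0.963, 0.248, 0.427], [0.995, 0.098, 0.025, 0.072], [-0.0, 0.249, -0.968, 0.375], [0.0, 0.0, 0.0, 1.0]] [[314.03810504 253.19721458]
 [313.78399418 293.16664227]
 [313.72565563 233.00333748]]
```

View pics/w3.png

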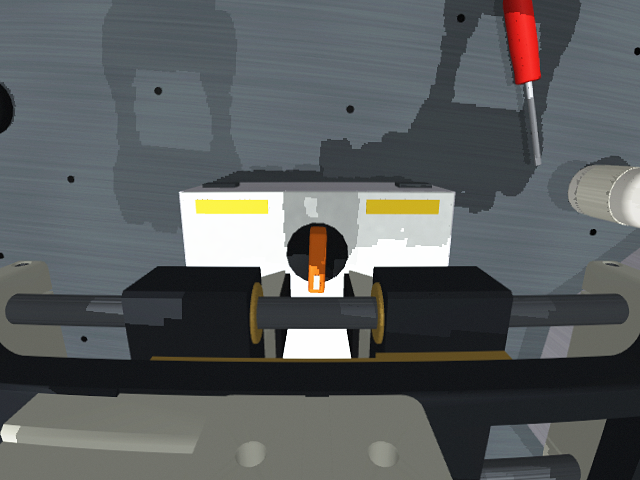

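Wing at (317,228)–(317,292), flange centre (317.5,253). The prediction was (314,253), so y shifts by +2.7 mm and x is fine. The stop is confirmed: z held at 0.096 at 14.5 N. Next I descend around the wing.

Call:
{"name": "step_arm", "arguments": {"increments": [{"delta_pos":[-0.93,0.2,2],"dr":[0,0,0],"fingers":-0.1},{"delta_pos":[-0.93,0.2,5],"dr":[0,0,0],"fingers":-0.1},{"delta_pos":[-0.93,0.2,7.5],"dr":[0,0,0],"fingers":-0.1},{"delta_pos":[-0.93,0.2,8.8],"dr":[0,0,0],"fingers":-0.1},{"delta_pos":[-0.93,0.2,8.8],"dr":[0,0,0],"fingers":-0.1}]}}

```text
time: 5.3
tool_pos: [0.5002, 0.0811, 0.1262]
tool_rot: [3.141, -0.002, -3.042]
contact_force: [-0.2, 0.2, 0.4]
opening: 0.0505
grip_force: 0.0
```

Run:
```python
from h import *
p=viewer.camera_params("wrist"); o=robot.observe(); print(o["tool_pos"],o["tool_rot"],o["contact_force"])
im=viewer.read_camera("wrist"); cv2.imwrite("pics/w4.png",im[:,:,::-1])
```

```text
[0.50017687 0.08111394 0.12618003] [ 3.14131223e+00 -1.62462007e-03 -3.04153067e+00] [-0.15651361  0.18454841  0.38672899]
```

View pics/w4.png

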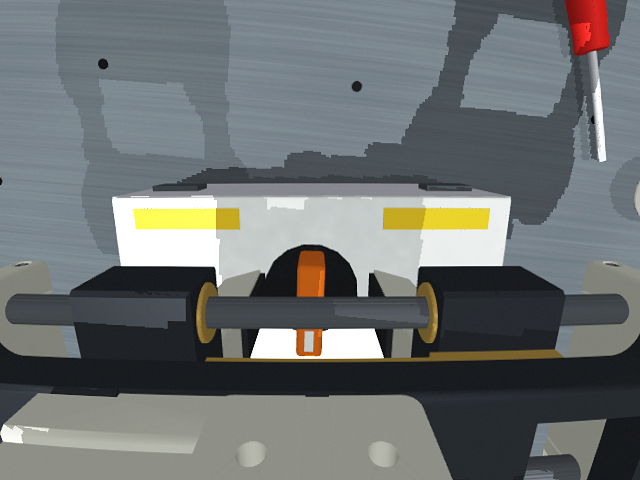

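Seen from close, the wing centre (311) lies left of the finger midpoint (317.5), about 3 mm in -y. I'll check x from the rows.

Run:
```python
from h import *
p=viewer.camera_params("wrist"); o=robot.observe(); print(o["tool_pos"])
t=o["tool_pos"]
for dx in (-.003,0,.003):
  c=np.array([.5024+dx,.0785,0]); u=Ro.from_euler('z',.1).apply
  print(dx,proj([c+u([-.024,0,0])+[0,0,.121],c+u([-.022,0,0])+[0,0,.147],c+u([.022,0,0])+[0,0,.147],c+u([-.085+.05,.07,0])+[0,0,.096]],p).round(1).tolist())
```

```text
[0.50074048 0.08109824 0.12698196]
-0.003 [[309.3, 237.6], [308.0, 256.8], [308.6, 349.7], [435.5, 208.0]]
0 [[308.7, 243.4], [307.4, 263.6], [308.0, 355.5], [434.6, 213.2]]
0.003 [[308.1, 249.3], [306.7, 270.3], [307.4, 361.2], [433.6, 218.5]]
```

Call:
{"name": "step_arm", "arguments": {"increments": [{"delta_pos":[-0.1,-0.13,0],"dr":[0,0,0],"fingers":-0.1},{"delta_pos":[-0.1,-0.27,0],"dr":[0,0,0],"fingers":-0.1},{"delta_pos":[-0.1,-0.27,0.1],"dr":[0,0,0],"fingers":-0.1},{"delta_pos":[-0.1,-0.27,0.2],"dr":[0,0,0],"fingers":-0.1},{"delta_pos":[-0.1,-0.27,0.2],"dr":[0,0,0],"fingers":-0.1}]}}

```text
time: 5.98
tool_pos: [0.5018, 0.0783, 0.1246]
tool_rot: [3.141, -0.0, -3.042]
contact_force: [-0.5, 0.3, -0.1]
opening: 0.0506
grip_force: 0.0
```

Call:
{"name": "step_arm", "arguments": {"increments": [{"delta_pos":[-0.07,0,0],"dr":[0,0,0],"fingers":0.3},{"delta_pos":[-0.07,0,0],"dr":[0,0,0],"fingers":0.6},{"delta_pos":[-0.07,0,0.1],"dr":[0,0,0],"fingers":1},{"delta_pos":[-0.07,0,0.1],"dr":[0,0,0],"fingers":1},{"delta_pos":[-0.07,0,0.1],"dr":[0,0,0],"fingers":1}], "newtons": 15}}

```text
time: 6.6
tool_pos: [0.5026, 0.0783, 0.1237]
tool_rot: [-3.142, -0.0, -3.042]
contact_force: [0.5, -0.6, -1.3]
opening: 0.0122
grip_force: 14.9
```

Call:
{"name": "step_arm", "arguments": {"increments": [{"delta_pos":[0,0,0],"dr":[0,0,0],"fingers":1},{"delta_pos":[0,0,0],"dr":[0,0,0],"fingers":1},{"delta_pos":[0,0,0],"dr":[0,0,0],"fingers":1},{"delta_pos":[0,0,0],"dr":[0,0,0],"fingers":1},{"delta_pos":[0,0,0],"dr":[0,0,0],"fingers":1}]}}

```text
time: 7.22
tool_pos: [0.5026, 0.0783, 0.1237]
tool_rot: [-3.142, -0.0, -3.042]
contact_force: [0.8, -1.6, -2.4]
opening: 0.0121
grip_force: 14.9
```

Call:
{"name": "step_arm", "arguments": {"increments": [{"delta_pos":[0,0,0.06],"dr":[0,0,0],"fingers":1},{"delta_pos":[0,0,0.12],"dr":[0,0,0],"fingers":1},{"delta_pos":[0,0,0.18],"dr":[0,0,0],"fingers":1},{"delta_pos":[0,0,0.24],"dr":[0,0,0],"fingers":1},{"delta_pos":[0,0,0.3],"dr":[0,0,0],"fingers":1}]}}

```text
time: 7.85
tool_pos: [0.5026, 0.0783, 0.1208]
tool_rot: [3.142, 0.0, -3.042]
contact_force: [-1.0, -1.5, 4.4]
opening: 0.012
grip_force: 14.9
```

Call:
{"name": "step_arm", "arguments": {"increments": [{"delta_pos":[0,0,0.06],"dr":[0,0,0],"fingers":1},{"delta_pos":[0,0,0.12],"dr":[0,0,0],"fingers":1},{"delta_pos":[0,0,0.18],"dr":[0,0,0],"fingers":1},{"delta_pos":[0,0,0.24],"dr":[0,0,0],"fingers":1},{"delta_pos":[0,0,0.3],"dr":[0,0,0],"fingers":1}]}}

```text
time: 8.48
tool_pos: [0.5026, 0.0783, 0.1178]
tool_rot: [3.142, 0.0, -3.042]
contact_force: [-1.6, -1.2, 5.2]
opening: 0.0116
grip_force: 14.9
```

Call:
{"name": "step_arm", "arguments": {"increments": [{"delta_pos":[0,0,0.05],"dr":[0,0,0],"fingers":1},{"delta_pos":[0,0,0.1],"dr":[0,0,0],"fingers":1},{"delta_pos":[0,0,0.15],"dr":[0,0,0],"fingers":1},{"delta_pos":[0,0,0.2],"dr":[0,0,0],"fingers":1},{"delta_pos":[0,0,0.25],"dr":[0,0,0],"fingers":1}]}}

```text
time: 9.1
tool_pos: [0.5026, 0.0783, 0.1153]
tool_rot: [3.142, 0.0, -3.042]
contact_force: [-1.7, -1.7, 5.4]
opening: 0.0115
grip_force: 14.9
```

Call:
{"name": "step_arm", "arguments": {"increments": [{"delta_pos":[0,0,0.02],"dr":[0,0,0],"fingers":1},{"delta_pos":[0,0,0.04],"dr":[0,0,0],"fingers":1},{"delta_pos":[0,0,0.06],"dr":[0,0,0],"fingers":1},{"delta_pos":[0,0,0.08],"dr":[0,0,0],"fingers":1},{"delta_pos":[0,0,0.08],"dr":[0,0,0],"fingers":1}]}}

```text
time: 9.72
tool_pos: [0.5027, 0.0783, 0.1146]
tool_rot: [-3.142, 0.0, -3.042]
contact_force: [-0.9, -1.6, 6.3]
opening: 0.0121
grip_force: 14.9
```

Call:
{"name": "step_arm", "arguments": {"increments": [{"delta_pos":[0,0,0.02],"dr":[0,0,0],"fingers":1},{"delta_pos":[0,0,0.04],"dr":[0,0,0],"fingers":1},{"delta_pos":[0,0,0.06],"dr":[0,0,0],"fingers":1},{"delta_pos":[0,0,0.08],"dr":[0,0,0],"fingers":1},{"delta_pos":[0,0,0.08],"dr":[0,0,0],"fingers":1}]}}

```text
time: 10.35
tool_pos: [0.5027, 0.0783, 0.1138]
tool_rot: [-3.142, 0.0, -3.042]
contact_force: [-1.1, -2.0, 6.9]
opening: 0.0122
grip_force: 14.9
```

Call:
{"name": "step_arm", "arguments": {"increments": [{"delta_pos":[0,0,0.02],"dr":[0,0,0],"fingers":1},{"delta_pos":[0,0,0.04],"dr":[0,0,0],"fingers":1},{"delta_pos":[0,0,0.06],"dr":[0,0,0],"fingers":1},{"delta_pos":[0,0,0.08],"dr":[0,0,0],"fingers":1},{"delta_pos":[0,0,0.08],"dr":[0,0,0],"fingers":1}]}}

```text
time: 10.98
tool_pos: [0.5027, 0.0783, 0.113]
tool_rot: [-3.142, 0.0, -3.042]
contact_force: [-1.8, -2.6, 6.2]
opening: 0.0121
grip_force: 14.9
```

Call:
{"name": "step_arm", "arguments": {"increments": [{"delta_pos":[0,0,0.02],"dr":[0,0,0],"fingers":1},{"delta_pos":[0,0,0.04],"dr":[0,0,0],"fingers":1},{"delta_pos":[0,0,0.06],"dr":[0,0,0],"fingers":1},{"delta_pos":[0,0,0.08],"dr":[0,0,0],"fingers":1},{"delta_pos":[0,0,0.08],"dr":[0,0,0],"fingers":1}]}}

```text
time: 11.6
tool_pos: [0.5027, 0.0783, 0.1123]
tool_rot: [-3.142, 0.0, -3.042]
contact_force: [-1.0, -2.5, 7.3]
opening: 0.012
grip_force: 14.9
```

Call:
{"name": "step_arm", "arguments": {"increments": [{"delta_pos":[0,0,0.02],"dr":[0,0,0],"fingers":1},{"delta_pos":[0,0,0.04],"dr":[0,0,0],"fingers":1},{"delta_pos":[0,0,0.06],"dr":[0,0,0],"fingers":1},{"delta_pos":[0,0,0.08],"dr":[0,0,0],"fingers":1},{"delta_pos":[0,0,0.08],"dr":[0,0,0],"fingers":1}]}}

```text
time: 12.22
tool_pos: [0.5027, 0.0783, 0.1115]
tool_rot: [3.142, 0.0, -3.042]
contact_force: [-1.3, -2.0, 7.1]
opening: 0.0117
grip_force: 14.9
```

Call:
{"name": "step_arm", "arguments": {"increments": [{"delta_pos":[0,0,0.02],"dr":[0,0,0],"fingers":1},{"delta_pos":[0,0,0.04],"dr":[0,0,0],"fingers":1},{"delta_pos":[0,0,0.06],"dr":[0,0,0],"fingers":1},{"delta_pos":[0,0,0.08],"dr":[0,0,0],"fingers":1},{"delta_pos":[0,0,0.08],"dr":[0,0,0],"fingers":1}]}}

```text
time: 12.85
tool_pos: [0.5027, 0.0783, 0.1107]
tool_rot: [3.142, 0.0, -3.042]
contact_force: [-1.2, -2.8, 7.5]
opening: 0.0122
grip_force: 14.9
```

Call:
{"name": "step_arm", "arguments": {"increments": [{"delta_pos":[0,0,0.02],"dr":[0,0,0],"fingers":1},{"delta_pos":[0,0,0.04],"dr":[0,0,0],"fingers":1},{"delta_pos":[0,0,0.06],"dr":[0,0,0],"fingers":1},{"delta_pos":[0,0,0.08],"dr":[0,0,0],"fingers":1},{"delta_pos":[0,0,0.08],"dr":[0,0,0],"fingers":1}]}}

```text
time: 13.48
tool_pos: [0.5028, 0.0783, 0.1107]
tool_rot: [-3.141, 0.001, -3.042]
contact_force: [-2.6, -2.9, 13.1]
opening: 0.0117
grip_force: 15.0
```

Bottom felt at z ≈ 0.1107, 13 N. Backing off to 1 mm above it, then turning.

Call:
{"name": "step_arm", "arguments": {"increments": [{"delta_pos":[0,0,-0.08],"dr":[0,0,0],"fingers":1},{"delta_pos":[0,0,-0.18],"dr":[0,0,0],"fingers":1},{"delta_pos":[0,0,-0.18],"dr":[0,0,0],"fingers":1},{"delta_pos":[0,0,-0.18],"dr":[0,0,2],"fingers":1},{"delta_pos":[0,0,-0.18],"dr":[0,0,5],"fingers":1}]}}

```text
time: 14.1
tool_pos: [0.5027, 0.0783, 0.1117]
tool_rot: [-3.142, 0.0, -3.13]
contact_force: [-2.0, -2.1, 6.4]
opening: 0.0121
grip_force: 15.0
```

Call:
{"name": "step_arm", "arguments": {"increments": [{"delta_pos":[0,0,0],"dr":[0,0,4],"fingers":1},{"delta_pos":[0,0,0],"dr":[0,0,8],"fingers":1},{"delta_pos":[0,0,0],"dr":[0,0,12],"fingers":1},{"delta_pos":[0,0,0],"dr":[0,0,16],"fingers":1},{"delta_pos":[0,0,0],"dr":[0,0,20],"fingers":1}]}}

```text
time: 14.72
tool_pos: [0.5027, 0.0783, 0.1117]
tool_rot: [3.141, 0.001, 2.803]
contact_force: [-1.1, -1.9, 6.7]
opening: 0.0117
grip_force: 15.0
```

```bash
python3 -c "
from h import *
o=robot.observe();print(o['torque'],o['contact_force'],o['qpos'])"
```

```text
[-0.37581953  0.26589201  0.04227987] [-1.12862494 -1.92426067  6.66970194] [ 3.79975170e-03  4.38115184e-01  1.72853585e+00 -4.89703913e-06
  9.74397534e-01 -1.22834968e+00]
```

Only friction torque, so the cam is turning freely.

Call:
{"name": "step_arm", "arguments": {"increments": [{"delta_pos":[0,0,0],"dr":[0,0,6],"fingers":1},{"delta_pos":[0,0,0],"dr":[0,0,12],"fingers":1},{"delta_pos":[0,0,0],"dr":[0,0,18],"fingers":1},{"delta_pos":[0,0,0],"dr":[0,0,25],"fingers":1},{"delta_pos":[0,0,0],"dr":[0,0,32],"fingers":1}]}}

```text
time: 15.35
tool_pos: [0.5027, 0.0783, 0.1117]
tool_rot: [3.141, 0.0, 2.243]
contact_force: [-1.1, -2.2, 7.3]
opening: 0.0117
grip_force: 15.0
```

Call:
{"name": "step_arm", "arguments": {"increments": [{"delta_pos":[0,0,0],"dr":[0,0,8],"fingers":1},{"delta_pos":[0,0,0],"dr":[0,0,16],"fingers":1},{"delta_pos":[0,0,0],"dr":[0,0,24],"fingers":1},{"delta_pos":[0,0,0],"dr":[0,0,30],"fingers":1},{"delta_pos":[0,0,0],"dr":[0,0,33],"fingers":1}]}}

```text
time: 15.98
tool_pos: [0.5028, 0.0783, 0.1117]
tool_rot: [3.141, 0.0, 1.669]
contact_force: [-1.7, -1.8, 6.3]
opening: 0.0117
grip_force: 15.0
```

```bash
python3 -c "
from h import *
o=robot.observe();print(o['torque'],o['contact_force'],o['tool_rot'],o['qpos'])"
```

```text
[-0.47552327  0.2587496   0.043001  ] [-1.69310174 -1.75796215  6.28649252] [3.14094464e+00 3.79991904e-05 1.66852890e+00] [ 3.85840930e-03  4.38132138e-01  1.72848545e+00  2.76924051e-05
  9.74326341e-01 -9.38897213e-02]
```

Call:
{"name": "step_arm", "arguments": {"increments": [{"delta_pos":[0,0,-0.06],"dr":[0,0,0],"fingers":1},{"delta_pos":[0,0,-0.12],"dr":[0,0,0],"fingers":1},{"delta_pos":[0,0,-0.18],"dr":[0,0,0],"fingers":1},{"delta_pos":[0,0,-0.24],"dr":[0,0,0],"fingers":1},{"delta_pos":[0,0,-0.3],"dr":[0,0,0],"fingers":1}], "newtons": 5}}

```text
time: 16.6
tool_pos: [0.5027, 0.0784, 0.1146]
tool_rot: [3.141, -0.0, 1.671]
contact_force: [-1.3, -0.8, 5.8]
opening: 0.0121
grip_force: 5.0
```

Call:
{"name": "step_arm", "arguments": {"increments": [{"delta_pos":[0,0,-0.04],"dr":[0,0,0],"fingers":1},{"delta_pos":[0,0,-0.08],"dr":[0,0,0],"fingers":1},{"delta_pos":[0,0,-0.12],"dr":[0,0,0],"fingers":1},{"delta_pos":[0,0,-0.16],"dr":[0,0,0],"fingers":1},{"delta_pos":[0,0,-0.2],"dr":[0,0,0],"fingers":1}]}}

```text
time: 17.23
tool_pos: [0.5026, 0.0784, 0.1159]
tool_rot: [-3.141, -0.0, 1.671]
contact_force: [2.0, -1.1, -4.5]
opening: 0.0119
grip_force: 5.0
```

The force dropped and the head stopped at z ≈ 0.1159, the pocket depth, so the cam is caught. Releasing.

Call:
{"name": "step_arm", "arguments": {"increments": [{"delta_pos":[0,0,0],"dr":[0,0,0],"fingers":0.3},{"delta_pos":[0,0,0],"dr":[0,0,0],"fingers":0},{"delta_pos":[0,0,0],"dr":[0,0,0],"fingers":-0.2},{"delta_pos":[0,0,0],"dr":[0,0,0],"fingers":-0.2},{"delta_pos":[0,0,-1],"dr":[0,0,0],"fingers":-0.2}]}}

```text
time: 17.85
tool_pos: [0.502, 0.0784, 0.1262]
tool_rot: [-3.14, -0.0, 1.671]
contact_force: [0.5, -0.4, 1.0]
opening: 0.0541
grip_force: 0.0
```

Call:
{"name": "step_arm", "arguments": {"increments": [{"delta_pos":[0,0,-3],"dr":[0,0,0],"fingers":-0.2},{"delta_pos":[0,0,-6],"dr":[0,0,0],"fingers":-0.2},{"delta_pos":[0,0,-10],"dr":[0,0,0],"fingers":-0.2},{"delta_pos":[0,0,-13],"dr":[0,0,0],"fingers":-0.2},{"delta_pos":[0,0,-13],"dr":[0,0,0],"fingers":-0.2}]}}

```text
time: 18.48
tool_pos: [0.5037, 0.0784, 0.2595]
tool_rot: [3.136, 0.0, 1.671]
contact_force: [0.3, 0.0, -1.1]
opening: 0.055
grip_force: 0.0
```

Run:
```python
from h import *
o=robot.observe(); print(o["time"],o["tool_pos"],o["contact_force"])
a=viewer.read_camera("wrist"); b=viewer.read_camera("side")[135:275,235:385]
cv2.imwrite("pics/end.png",np.hstack([cv2.resize(a,(400,300)),cv2.resize(b,(400,300))])[:,:,::-1])
```

```text
18.475 [0.50372851 0.07837497 0.25945455] [ 0.31109624  0.01800077 -1.08678419]
```

View pics/end.png

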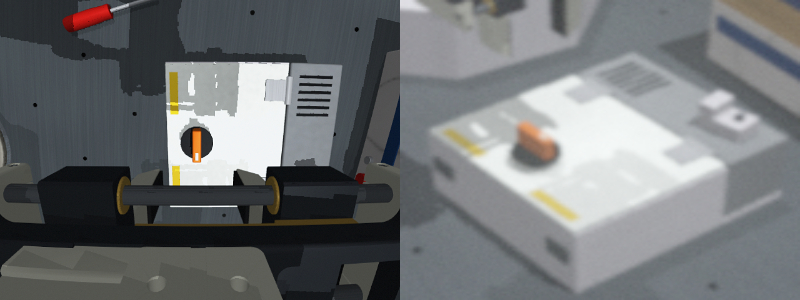

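The cover is flush. The wing, at (197,145) in the wrist view and (537,140) in the side view, runs parallel to the hinge and sits low, and the gripper is clear.

```bash
python3 -c "
from cell import robot
print(robot.hand_in())"
```

```text
the job is handed in; nothing more can be done
None
```

I shut the cover, pressed the fastener to its felt bottom (13 N peak reading), turned it 90° clockwise until the cam caught, and released it; I handed the job in at about 18.5 s with the gripper clear.

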